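# Slide a carrier plate under the bridge of a setting jig

## Robot

A 6-joint arm with a two-finger parallel gripper is mounted at the origin on a cart in front of the work surface, level with it; the furniture and walls round the work are solid. World frame = base frame: x ahead of the robot, y to its left, z up, the work surface at z = 0. Lengths are in m, angles in rad, forces in N, time in s.
With the tool pointing down it reaches from about 0.325 to 0.775 m from the base axis. Payload 5.5 kg.
Tool frame: the origin (TCP) lies between the finger pads; the fingertips stand ahead of it and the grasp point (between the pads) lies 6 mm ahead of it (robot.tips_ahead is the z of the fingertips in the tool frame, in m); z points along the fingers, y is the direction in which the jaws open and shut (so a half turn about z gives the same grasp; the last joint's range is limited). The gripper opens to 88 mm and grips with 3 to 60 N. Pads are 20 mm wide; open, the fingers measure 115 mm over their backs; the gripper's body (75 mm by 178 mm) begins 61 mm behind the grasp point.
Start: joints at [-0.057, 0.091, 1.231, -0, 1.82, -0.057], TCP at [0.6, -0, 0.248] pointing down, gripper open.
Joint ranges: [-2.87, 2.87], [-0.86, 2.18], [0.17, 2.46], [-1.51, 4.65], [0.06, 2.69], [-2.65, 2.65]. Speed limits (rad/s): [2.57, 2.57, 3.01, 3.14, 3.14, 3.14].

## Interface

Orientations are given as a unit quaternion [w, x, y, z].
In Python, from rig import robot, imaging gives the robot as it stands.
- The arm moves only by the tool play_rows, never from a script. Its argument "rows" is a list of rows, each a list of 7 numbers: the opening, from -1 (shut) to 1 (fully open), then the shift along the tool's x, y, z in m, then the turn, a rotation vector about the tool's x, y, z in rad. In form: [[jaw, tx, ty, tz, wx, wy, wz], ...]. A call has 1 to 5 rows; each row is the pose to reach, as a shift and turn from the pose commanded when the call began, along the tool's axes at that moment; what a row does not reach only later rows make up. A row lasts 1/10 s, in which the tool goes at most 50 mm and 8.59 degrees, less where a joint would pass 70% of its speed; a pose out of reach is approached as far as the arm can. A call with a gripper value outside its range is refused whole. The fingers move at their own pace and stop on an object; "newtons" is the grip in N (left out, the last holds). Time passes only in rows, so rows that repeat a pose let the fingers close. It gives the time, the measured TCP pose, the force and the opening at its end, in the units of the state.
- robot.get_state(): the state, without advancing time (a new reading comes with each control period).
- imaging.get_image(name): name is "scene" or "side" or "wrist"; returns the picture (480x640x3 uint8, red, green, blue); there is no depth.
- imaging.get_calibration(name): a dict with "fovy" (degrees; the focal length in pixels is half the picture's height over the tangent of half this angle, whatever the lens; pixels are square), "cx", "cy" (the principal point, pixels), "distortion" ([k1, k2, p1, p2, k3] as OpenCV has them; the pictures are not rectified), "eye" and "rotation" of the camera in the world. Camera axes: x right, y up, looking along -z (the intrinsics and any distortion apply to the point x, -y, -z); pixel columns grow to the right and rows downward; lengths in m; the calibration is good to about 2 mm. A picture is of the moment at which its call begins: read the wrist's pose just before it. get_calibration takes no time and is no camera call; for the wrist camera it gives the pose at the moment of the call.
- robot.close_job(): hands the job in, once; it reports no verdict.
The state is a dict: "t": time; "qpos": joint angles; "qd": joint speeds; "joint_efforts": joint torques, N m; "ee_pos": TCP position; "eef_rot": TCP orientation; "contact_force": force on the tool from outside, world axes, zero at the start; "wrist_torque": the same for the moment, N m; "opening": opening from 0.0 (shut) to 1.0 (fully open).
Only numpy, scipy, OpenCV 4.12 (cv2) and the standard library are available. Lean on these libraries where they do the work, as an engineer would, in place of code of your own. Each camera call takes 0.05 s, during which the arm holds its last target.

## Task

Push the dark carrier plate along the surface with the fingertips, into the flared mouth of the setting jig and under its low blue bridge, until the plate's front edge lies squarely against the end stop behind the bridge. Keep the plate flat on the mat all the way - it must not be lifted or tipped - and leave the brass weight, the amber vial, the petri dish and the timer where they are. Finish with the hand clear of everything.

Things in the scene. Friction and masses are not known exactly. Their poses are not given: they have to be found in the camera images.
- setting_jig: Aluminium jig fixed to the mat. Origin on the mat at the middle of the stop face that the plate must meet; x is the way the plate is pushed (open mouth at negative x, stop face at x = 0), z up. Side rails 14 mm high, inner faces at y = +-49 mm, from x = -60 to the stop; outer faces y = +-59. Smooth, slippery guides. No floor: the plate slides on the mat.
- bridge_under (a point): Middle of the underside of the blue bridge bar, jig (-36, 0, 14) mm: 14 mm above the mat. The bar spans the whole jig, x -51 to -21 mm, top at 28 mm; the thumb nuts on it reach 36 mm.
- mouth (a point): Centre of the mouth, jig (-94, 0, 5) mm, axes as the jig. Two flared wings, 14 mm high, widen from the rails (inner faces +-49 mm at x = -60) to about +-65 mm inside, +-75 mm outside, at their tips here.
- stop_face (a point): Middle of the stop face, jig (0, 0, 5) mm, axes as the jig. The stop is a bar 118 mm wide, 16 mm thick, 18 mm high.
- carrier_plate: Loose flat dark plate, 120 long (x) x 88 wide (y) x 10 mm thick, 0.2 to 0.4 kg, steel panel and amber tape strip inlaid in its top. Origin at the centre of its underside; +x is its front end, z up. Starts outside the mouth, front end towards the jig, turned and off to one side. It slides with friction and stays where it is left.
- plate_front (a point): Middle of the plate's front end face: plate (+60, 0, 5) mm.
- plate_rear (a point): Middle of the plate's rear end face, where it can be pushed: plate (-60, 0, 5) mm. With the plate fully home this is 26 mm outside the wings' tips and 69 mm before the bridge.
- weight_100: Bystander: brass weight with a knob, 24 mm across, 35 mm high, standing behind the stop. Origin at the centre of its underside.
- vial_4: Bystander: amber screw vial with a blue cap, 30 mm across, 66 mm high, standing behind the stop. Origin at the centre of its underside.
- petri_dish: Bystander: clear petri dish, 66 mm across, 15 mm high, behind the stop. Origin at the centre of its underside.
- tester_corner (a point): Front right corner of the big cream test machine at the left, a fixed cabinet 266 mm high (taller column on top), between the robot's rest pose and the work: go round in front of it, near the robot, or over it. From here its front runs 500 mm along this point's +y and its right side 480 mm along its +x (axes turned 15 degrees clockwise). Point is 100 mm up.
- timer: Bystander: small white lab timer, 62 x 58 x 15 mm, lying beyond the left end of the way the plate takes. Origin at the centre of its underside.

How it is judged:
By the outcome, as a careful person would: the job done as asked, in the order asked, and still so for the second after the job is handed in, with the robot touching nothing.
It also fails if it takes over 48 s, if anything falls off the work surface, if the arm or the gripper's body presses on something with over 40 N, if the wrist force passes 120 N, or if a joint passes its speed limit or range.

## Working session

There is one attempt and no reset: what is moved stays moved. The work goes in short steps, Python scripts to look and compute and a tool call to move; the robot and the scene stay as the last step left them, time stands still between calls to the robot, and variables do not carry over. Pictures are saved under pics/ and viewed, and the job is handed in when it is done.

Besides the shell and the picture viewer there is one more tool, called after "Request:" as a command line: name --pt "numbers of a row" for each row, then --argument value for the rest. play_rows: Moves the arm, as the interface text tells. Its arguments: {"type":"object","properties":{"rows":{"type":"array"},"newtons":{"type":"number"}},"required":["rows"]}

```bash
mkdir -p pics; ls; python3 - <<'E'
from rig import robot, imaging
import cv2
print(robot.get_state(), robot.tips_ahead)
for n in ["scene","side","wrist"]:
    c=imaging.get_calibration(n); print(n,c)
    cv2.imwrite(f"pics/{n}0.png",imaging.get_image(n)[:,:,::-1])
E
```

```text
pics
{'t': 0.0, 'qpos': array([-5.66925613e-02,  9.18327322e-02,  1.23186821e+00, -2.89510608e-05,
        1.81977967e+00, -5.66857756e-02]), 'qd': array([ 0.00046911, -0.00063324, -0.00078115, -0.00064828,  0.00010892,
       -0.00014332]), 'joint_efforts': array([-3.13584051e-04, -4.46447504e+01, -4.06449509e+01,  6.96761138e-02,
        2.93726998e-02, -1.50731516e-04]), 'ee_pos': array([5.99757722e-01, 7.32076311e-06, 2.46532452e-01]), 'eef_rot': array([-6.94896280e-04,  7.07111378e-01,  7.07101554e-01, -6.39070600e-04]), 'contact_force': array([-0.44424217,  0.87453917,  0.72154174]), 'wrist_torque': array([ 0.01515695,  0.02165437, -0.02519805]), 'opening': 0.9970327861417118} 0.025
scene {'fovy': 49.77489262379076, 'cx': 319.1211338755453, 'cy': 241.85432697875837, 'distortion': array([0.01851878, 0.        , 0.        , 0.        , 0.        ]), 'eye': array([ 0.21791766, -0.86140825,  0.53577847]), 'rotation': array([ 0.8233679 ,  0.50292012, -0.1357584 , -0.22518063])}
side {'fovy': 57.280356687926904, 'cx': 320.4910160189344, 'cy': 239.58426246958345, 'distortion': array([-0.0419248,  0.       ,  0.       ,  0.       ,  0.       ]), 'eye': array([ 0.04348758, -0.58237345,  0.79298657]), 'rotation': array([ 0.81665377,  0.34470395, -0.17479826, -0.42860398])}
wrist {'fovy': 64.00739758500357, 'cx': 320.00803136511774, 'cy': 238.15296204882495, 'distortion': array([-0.05711757,  0.        ,  0.        ,  0.        ,  0.        ]), 'eye': array([0.60039018, 0.08453418, 0.38389208]), 'rotation': array([ 9.87987975e-01, -1.54530071e-01,  3.99078825e-04,  2.42949521e-04])}
```

View pics/scene0.png

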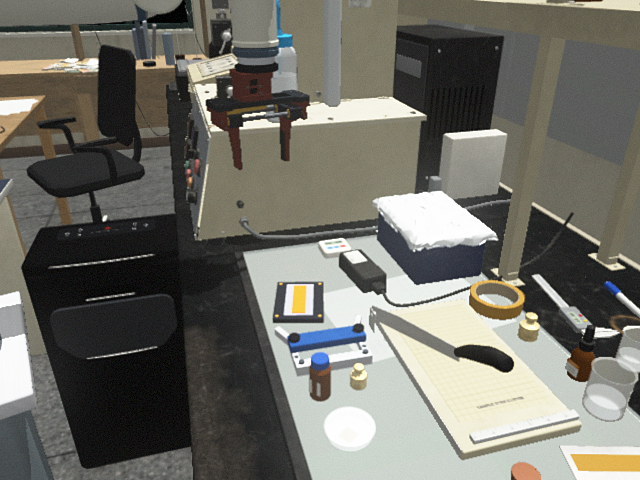

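View pics/side0.png

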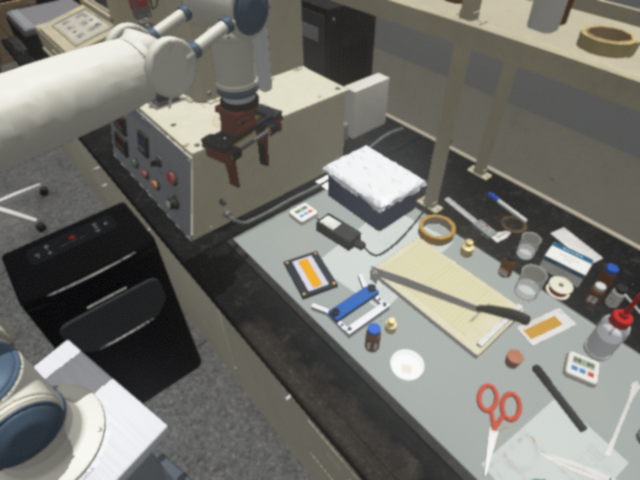

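View pics/wrist0.png

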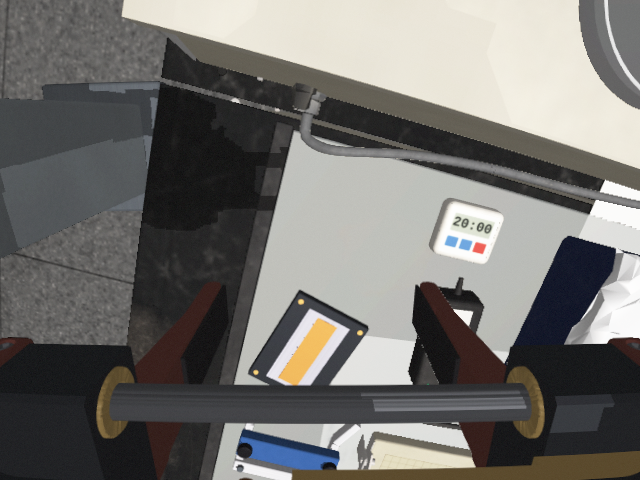

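```bash
cat > h.py <<'E'
import numpy as np, cv2
from scipy.spatial.transform import Rotation as R
from rig import robot, imaging
def q2R(q): return R.from_quat([q[1],q[2],q[3],q[0]]).as_matrix()
def K(c):
    f=240/np.tan(np.radians(c['fovy'])/2); return np.array([[f,0,c['cx']],[0,f,c['cy']],[0,0,1.]])
def rays(c,px):
    px=np.asarray(px,float).reshape(-1,1,2)
    u=cv2.undistortPoints(px,K(c),np.array(c['distortion'])).reshape(-1,2)
    d=np.c_[u[:,0],-u[:,1],-np.ones(len(u))]@q2R(c['rotation']).T
    return np.array(c['eye']),d/np.linalg.norm(d,axis=1)[:,None]
def onplane(c,px,z):
    e,d=rays(c,px); return e+d*((z-e[2])/d[:,2])[:,None]
def proj(c,P):
    P=(np.asarray(P,float).reshape(-1,3)-c['eye'])@q2R(c['rotation'])
    P=P*[1,-1,-1]
    return cv2.projectPoints(P,np.zeros(3),np.zeros(3),K(c),np.array(c['distortion']))[0].reshape(-1,2)
def tri(c1,p1,c2,p2):
    A=np.zeros((3,3));b=np.zeros(3)
    for c,p in((c1,p1),(c2,p2)):
        e,d=rays(c,p);d=d[0];M=np.eye(3)-np.outer(d,d);A+=M;b+=M@e
    return np.linalg.solve(A,b)
def snap(n,name):
    c=imaging.get_calibration(n);im=imaging.get_image(n)[:,:,::-1].copy()
    cv2.imwrite(f"pics/{name}.png",im);np.save(f"pics/{name}.npy",c,allow_pickle=True);return c,im
E
python3 - <<'E'
import cv2
im=cv2.imread('pics/scene0.png')[260:400,240:400];cv2.imwrite('pics/s0c.png',cv2.resize(im,None,fx=5,fy=4.2,interpolation=cv2.INTER_CUBIC)[:600,:800])
im=cv2.imread('pics/wrist0.png')[270:480,200:420];cv2.imwrite('pics/w0c.png',cv2.resize(im,None,fx=2.8,fy=2.8,interpolation=cv2.INTER_CUBIC)[:600,:800])
from h import *
c=imaging.get_calibration('wrist')
print(onplane(c,[[301,292],[367,328],[250,360]],.01))
print(onplane(c,[[240,430],[336,465]],.028), onplane(c,[[465,232]],.015))
E
```

```text
[[ 0.57983909 -0.09606447  0.01      ]
 [ 0.65242515 -0.14016071  0.01      ]
 [ 0.51983156 -0.18244915  0.01      ]]
[[ 0.50557107 -0.26822008  0.028     ]
 [ 0.62003254 -0.32332609  0.028     ]] [[ 0.74694897 -0.02718382  0.015     ]]
```

View pics/s0c.png

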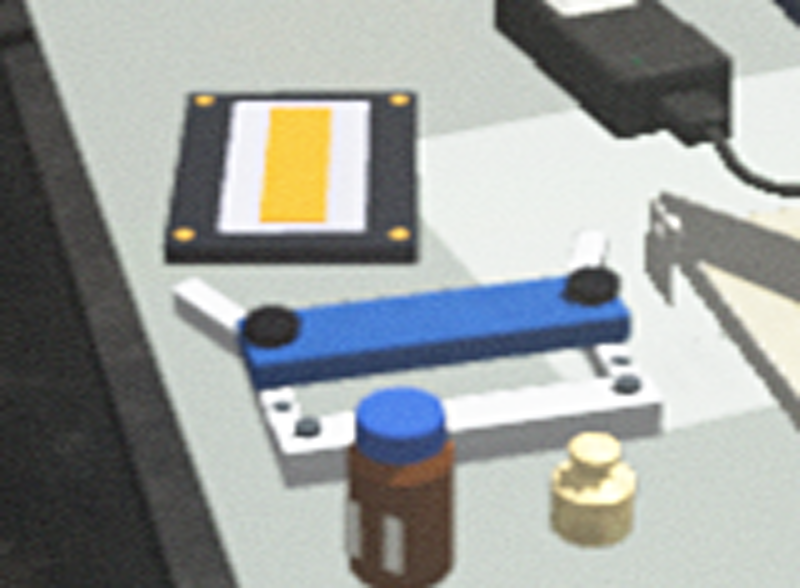

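View pics/w0c.png

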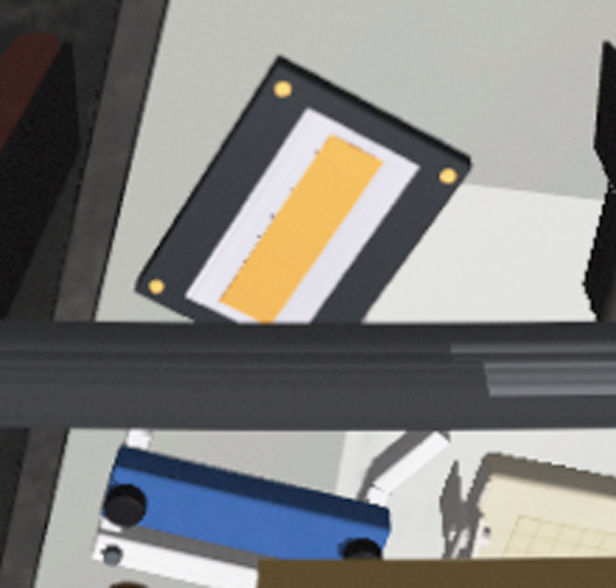

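Request:
play_rows --pt "1 -0.05 0 0 0 0 0" --pt "1 -0.1 0 0 0 0 0" --pt "1 -0.14 0 0 0 0 0" --pt "1 -0.14 0 0 0 0 0" --pt "1 -0.14 0 0 0 0 0"

```text
t: 0.65
ee_pos: [0.5998, -0.1406, 0.247]
eef_rot: [-0.001, 0.708, 0.706, -0.0]
contact_force: [0.5, 0.4, 0.1]
opening: 0.996
```

```bash
python3 - <<'E'
from h import *
snap('wrist','w1')
E
```

```text
(no output)
```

View pics/w1.png

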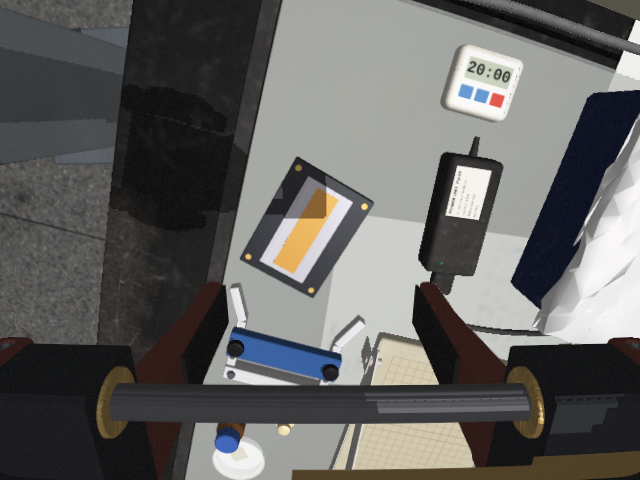

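```bash
python3 - <<'E'
import cv2
a=cv2.imread('pics/w1.png')
cv2.imwrite('pics/w1a.png',cv2.resize(a[150:300,230:385],None,fx=4,fy=4,interpolation=cv2.INTER_CUBIC))
cv2.imwrite('pics/w1b.png',cv2.resize(a[275:395,205:385],None,fx=4.4,fy=4.4,interpolation=cv2.INTER_CUBIC))
E
```

```text
(no output)
```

View pics/w1a.png

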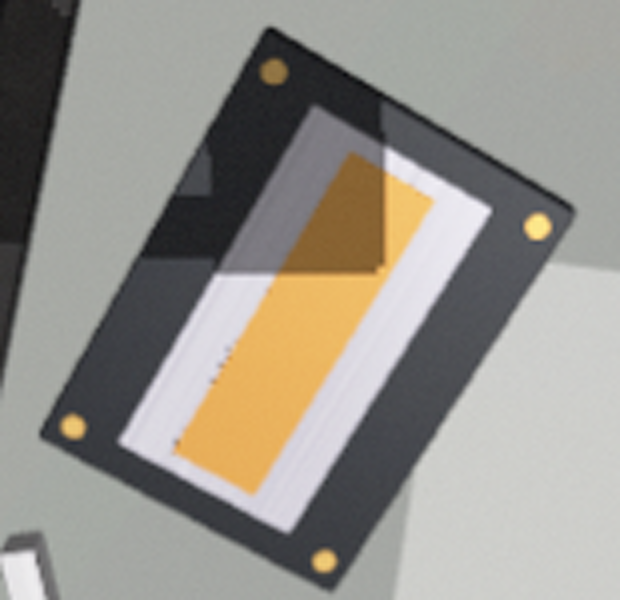

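View pics/w1b.png

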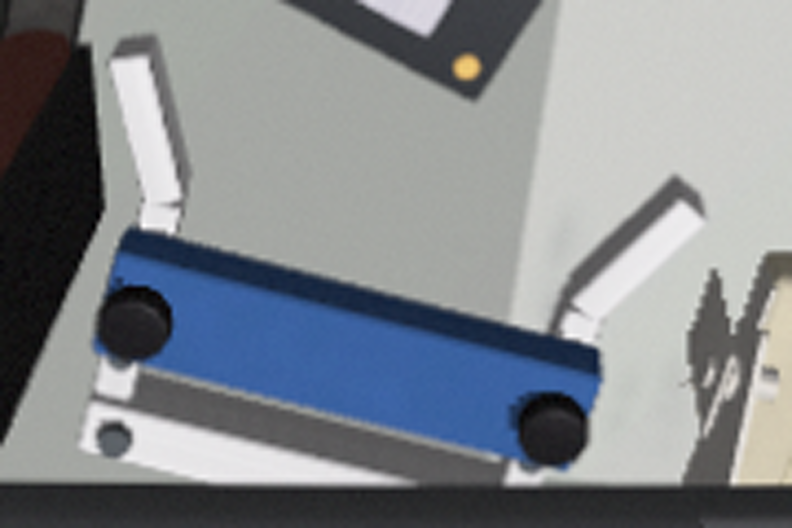

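```bash
cat >> h.py <<'E'
def load(n): return np.load(f"pics/{n}.npy",allow_pickle=True).item()
E
python3 - <<'E'
from h import *
c=load('w1')
A=lambda p:np.array(p)/4+[230-.4,150-.4]
B=lambda p:np.array(p)/4.4+[205-.4,275-.4]
P=onplane(c,A([[268,30],[573,210],[330,588],[42,433]]),.01)[:,:2]
D=onplane(c,A([[273,72],[537,227],[323,560],[73,427]]),.01)[:,:2]
for n,Q in(('corn',P),('dots',D)):
    m=Q.mean(0);f=(Q[2]+Q[3]-Q[0]-Q[1])/2;s=Q[1]-Q[0]
    print(n,np.round(Q,4).tolist(),m,'yaw',np.degrees(np.arctan2(f[1],f[0])),np.linalg.norm(f),[np.linalg.norm(Q[i]-Q[i-1]) for i in range(4)])
def seg(n,p,z):
    Q=onplane(c,B(p),z);v=Q[1]-Q[0];print(n,np.round(Q,4).tolist(),np.linalg.norm(v),np.degrees(np.arctan2(v[1],v[0]))-90)
seg('front low',[[128,230],[600,350]],.014)
seg('front top',[[118,252],[600,378]],.028)
seg('back top',[[97,350],[570,467]],.028)
seg('stop',[[135,408],[420,485]],.018)
seg('wingtips in',[[155,40],[677,178]],.014)
seg('wing in root',[[182,200],[570,305]],.014)
print(np.round(onplane(c,[[482,83]],.015),4))
# scene check
s=imaging.get_calibration('scene')
S=lambda p:np.array(p)/[5,4.2]+[240,260]
Q=onplane(s,S([[205,100],[400,100],[400,234],[184,234]]),.01);print('scene dots',np.round(Q,4).tolist())
w=A([[537,227],[273,72],[73,427],[323,560]]); ss=S([[205,100],[400,100],[400,234],[184,234]])
E
```

```text
corn [[0.5779, -0.0941], [0.6529, -0.1383], [0.5916, -0.242], [0.5168, -0.1974]] [ 0.58480691 -0.16795133] yaw -120.57624862020587 0.1201984393769999 [np.float64(0.11996510703773669), np.float64(0.08709127672204937), np.float64(0.12043177173979903), np.float64(0.0870955109637861)]
dots [[0.5789, -0.1041], [0.6441, -0.1427], [0.5898, -0.2337], [0.5251, -0.1957]] [ 0.58445863 -0.16905643] yaw -120.61273522026983 0.10610396693435199 [np.float64(0.10621492919107943), np.float64(0.07569503904727484), np.float64(0.10599386586963767), np.float64(0.07509089960001862)]
front low [[0.5051, -0.277, 0.014], [0.6237, -0.312, 0.014]] 0.12361822606791437 -106.44082807833689
front top [[0.5058, -0.2747, 0.028], [0.6229, -0.3105, 0.028]] 0.122449901320245 -106.97408630036834
back top [[0.4984, -0.3026, 0.028], [0.6158, -0.3372, 0.028]] 0.12237882996200153 -106.4146144736588
stop [[0.5039, -0.3271, 0.018], [0.577, -0.3508, 0.018]] 0.07683056926602412 -107.9808013651458
wingtips in [[0.5155, -0.225, 0.014], [0.6418, -0.2623, 0.014]] 0.1317423975200064 -106.45017420625727
wing in root [[0.5192, -0.2684, 0.014], [0.6158, -0.2986, 0.014]] 0.10118883120511038 -107.31687269751312
[[ 0.748  -0.0262  0.015 ]]
scene dots [[0.5831, -0.0938, 0.01], [0.6475, -0.1321, 0.01], [0.5942, -0.2223, 0.01], [0.5296, -0.1839, 0.01]]
```

```bash
cat >> h.py <<'E'
def dots(im,box):
    x0,y0,x1,y1=box;a=im[y0:y1,x0:x1];h=cv2.cvtColor(a,cv2.COLOR_BGR2HSV)
    m=cv2.inRange(h,(12,70,70),(32,255,255));n,l,st,ce=cv2.connectedComponentsWithStats(m)
    return [(st[i,4],np.round(ce[i]+[x0,y0],2).tolist()) for i in range(1,n) if st[i,4]>4]
E
python3 - <<'E'
from h import *
print(dots(cv2.imread('pics/wrist0.png'),(230,280,380,380)))
print(dots(cv2.imread('pics/w1.png'),(230,150,385,300)))
print(dots(cv2.imread('pics/scene0.png'),(270,270,330,325)))
print(dots(cv2.imread('pics/side0.png'),(280,245,340,300)))
E
```

```text
[(np.int32(32), [300.5, 301.5]), (np.int32(1432), [307.69, 350.51]), (np.int32(32), [359.5, 332.5]), (np.int32(25), [255.4, 371.96])]
[(np.int32(39), [298.0, 167.41]), (np.int32(2081), [305.42, 230.4]), (np.int32(38), [363.95, 206.08]), (np.int32(37), [247.86, 256.24]), (np.int32(33), [310.73, 289.67])]
[(np.int32(9), [280.44, 283.67]), (np.int32(10), [319.5, 283.2]), (np.int32(344), [298.82, 299.2]), (np.int32(14), [276.21, 315.36]), (np.int32(11), [319.36, 315.09])]
[(np.int32(8), [314.88, 253.12]), (np.int32(300), [309.72, 272.4]), (np.int32(9), [286.67, 262.11]), (np.int32(12), [333.5, 282.5]), (np.int32(13), [303.62, 293.38])]
```

```bash
python3 - <<'E'
from h import *
w1=load('w1')
w0=dict(w1);w0['eye']=np.array([0.60039018,0.08453418,0.38389208]);w0['rotation']=np.array([ 9.87987975e-01,-1.54530071e-01,3.99078825e-04,2.42949521e-04])
print(w1['eye'],w1['rotation'])
s=imaging.get_calibration('scene');d=imaging.get_calibration('side')
p0=[[300.5,301.5],[359.5,332.5],[255.4,371.96]]
p1=[[298,167.41],[363.95,206.08],[247.86,256.24],[310.73,289.67]]
ps=[[280.44,283.67],[319.5,283.2],[276.21,315.36],[319.36,315.09]]
pd=[[286.67,262.11],[314.88,253.12],[303.62,293.38],[333.5,282.5]]
for i in range(4):
    L=[(w1,p1[i]),(s,ps[i]),(d,pd[i])]
    print(i,'w1-s',np.round(tri(w1,p1[i],s,ps[i]),4),'w1-d',np.round(tri(w1,p1[i],d,pd[i]),4),'s-d',np.round(tri(s,ps[i],d,pd[i]),4),'w0-w1',np.round(tri(w0,p0[i],w1,p1[i]),4) if i<3 else '')
    print('   planes .01', [np.round(onplane(c,p,.01)[0,:2],4).tolist() for c,p in L])
E
```

```text
[ 0.60046297 -0.0561834   0.38434149] [ 9.88044165e-01 -1.54169246e-01  1.63766551e-04 -7.38380152e-04]
0 w1-s [ 0.5787 -0.1028  0.0166] w1-d [ 0.5787 -0.1024  0.0164] s-d [ 0.5783 -0.1015  0.016 ] w0-w1 [ 0.5795 -0.1028  0.0187]
   planes .01 [[0.579, -0.104], [0.5824, -0.0928], [0.5824, -0.0978]]
1 w1-s [ 0.6425 -0.1403  0.0175] w1-d [ 0.6426 -0.1404  0.0152] s-d [ 0.6405 -0.1409  0.0176] w0-w1 [ 0.6431 -0.1404  0.0188]
   planes .01 [[0.6441, -0.1424], [0.6478, -0.1297], [0.6454, -0.1368]]
2 w1-s [ 0.5257 -0.1924  0.0174] w1-d [ 0.5255 -0.1925  0.0161] s-d [ 0.5243 -0.1922  0.0173] w0-w1 [ 0.5267 -0.1925  0.0183]
   planes .01 [[0.5251, -0.1956], [0.5292, -0.1824], [0.5283, -0.1887]]
3 w1-s [ 0.5896 -0.2297  0.0177] w1-d [ 0.5896 -0.2301  0.0163] s-d [ 0.5879 -0.2303  0.0181] w0-w1 
   planes .01 [[0.5902, -0.2338], [0.5942, -0.2201], [0.5931, -0.2267]]
```

```bash
python3 - <<'E'
from h import *
c=load('w1');s=imaging.get_calibration('scene')
B=lambda p:np.array(p)/4.4+[205-.4,275-.4]
S=lambda p:np.array(p)/[5,4.2]+[240-.4,260-.4]
z0=.0067
def seg(n,c,p,z,x):
    Q=onplane(c,p,z+z0);v=Q[1]-Q[0];y=np.degrees(np.arctan2(v[1],v[0]))-90
    h=np.radians(-106.7);m=Q.mean(0)[:2]-x/1000*np.array([np.cos(h),np.sin(h)])
    print(n,np.round(Q[:,:2],4).tolist(),round(np.linalg.norm(v),4),'yaw',round(y,1),'origin',np.round(m,4))
seg('front low',c,B([[128,230],[600,350]]),.014,-51)
seg('front top',c,B([[118,252],[600,378]]),.028,-51)
seg('back top',c,B([[97,350],[570,467]]),.028,-21)
seg('stop part',c,B([[135,408],[420,485]]),.018,0)
seg('wingtips in',c,B([[155,40],[677,178]]),.014,-94)
seg('wing root',c,B([[182,200],[570,305]]),.014,-60)
seg('sc stop top far(jig mouthward) edge?',s,S([[262,398],[640,372]]),.018,0)
seg('sc stop back top',s,S([[285,455],[662,405]]),.018,16)
seg('sc bridge near top',s,S([[255,362],[628,315]]),.028,-21)
seg('sc bridge far top',s,S([[242,322],[608,275]]),.028,-51)
seg('sc stop base',s,S([[290,486],[662,432]]),.0,16)
E
```

```text
front low [[0.5068, -0.273], [0.6233, -0.3074]] 0.1214 yaw -106.4 origin [ 0.5504 -0.339 ]
front top [[0.5076, -0.2706], [0.6225, -0.3057]] 0.1201 yaw -107.0 origin [ 0.5504 -0.337 ]
back top [[0.5003, -0.298], [0.6155, -0.3319]] 0.1201 yaw -106.4 origin [ 0.5519 -0.3351]
stop part [[0.5057, -0.3221], [0.5774, -0.3454]] 0.0754 yaw -108.0 origin [ 0.5415 -0.3337]
wingtips in [[0.517, -0.222], [0.6411, -0.2586]] 0.1294 yaw -106.5 origin [ 0.5521 -0.3303]
wing root [[0.5207, -0.2646], [0.6156, -0.2942]] 0.0994 yaw -107.3 origin [ 0.5509 -0.3369]
sc stop top far(jig mouthward) edge? [[0.4961, -0.3048], [0.6032, -0.3513]] 0.1168 yaw -113.5 origin [ 0.5497 -0.3281]
sc stop back top [[0.4877, -0.3353], [0.5982, -0.3699]] 0.1158 yaw -107.4 origin [ 0.5475 -0.3372]
sc bridge near top [[0.4982, -0.2969], [0.6117, -0.3322]] 0.1189 yaw -107.3 origin [ 0.5489 -0.3346]
sc bridge far top [[0.5056, -0.2741], [0.6205, -0.3085]] 0.1199 yaw -106.7 origin [ 0.5484 -0.3401]
sc stop base [[0.4907, -0.3318], [0.6028, -0.3649]] 0.1168 yaw -106.4 origin [ 0.5514 -0.333 ]
```

Request:
play_rows --pt "-1 -0.008 -0.05 0 0 0 0" --pt "-1 -0.016 -0.1 0 0 0 0" --pt "-1 -0.016 -0.11 0.04 0 0 0" --pt "-1 -0.016 -0.11 0.09 0 0 0" --pt "-1 -0.016 -0.11 0.13 0 0 0"

```text
t: 1.2
ee_pos: [0.4895, -0.1543, 0.116]
eef_rot: [0.0, 0.706, 0.708, 0.0]
contact_force: [0.5, -0.1, -0.4]
opening: 0.582
```

Request:
play_rows --pt "-1 0 0 0.03 0 0 0" --pt "-1 0 0 0.05 0 0 0" --pt "-1 0 0 0.062 0 0 0" --pt "-1 0 0 0.07 0 0 0" --pt "-1 0 0 0.07 0 0 0"

```text
t: 1.7
ee_pos: [0.49, -0.1553, 0.0473]
eef_rot: [-0.0, 0.707, 0.707, -0.0]
contact_force: [-0.0, -0.1, -0.2]
opening: 0.131
```

```bash
python3 - <<'E'
from h import *
print(robot.get_state()['ee_pos'],robot.get_state()['opening'])
snap('wrist','w2');c,im=snap('side','d2')
cv2.imwrite('pics/d2c.png',cv2.resize(im[210:350,230:410],None,fx=4.2,fy=4.2,interpolation=cv2.INTER_CUBIC))
c,im=snap('scene','s2')
cv2.imwrite('pics/s2c.png',cv2.resize(im[230:380,230:390],None,fx=4,fy=4,interpolation=cv2.INTER_CUBIC))
E
```

```text
[ 0.4900248  -0.15528293  0.0473052 ] 0.13103538382035196
```

View pics/d2c.png

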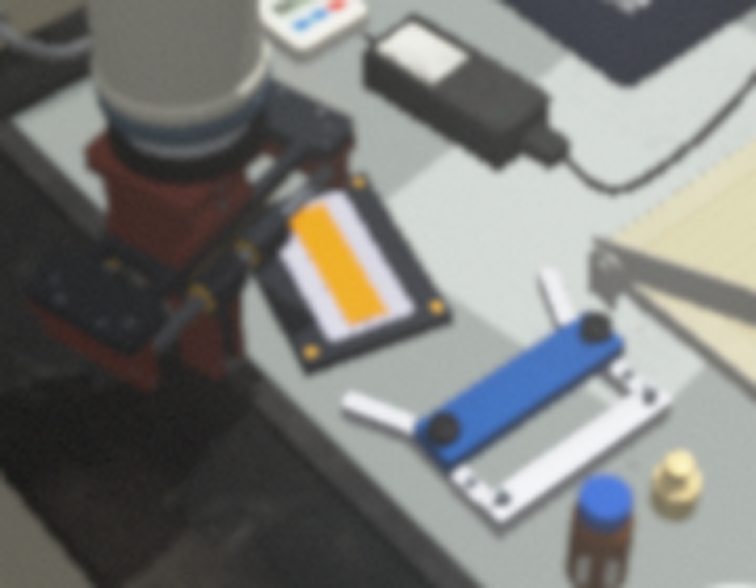

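View pics/s2c.png

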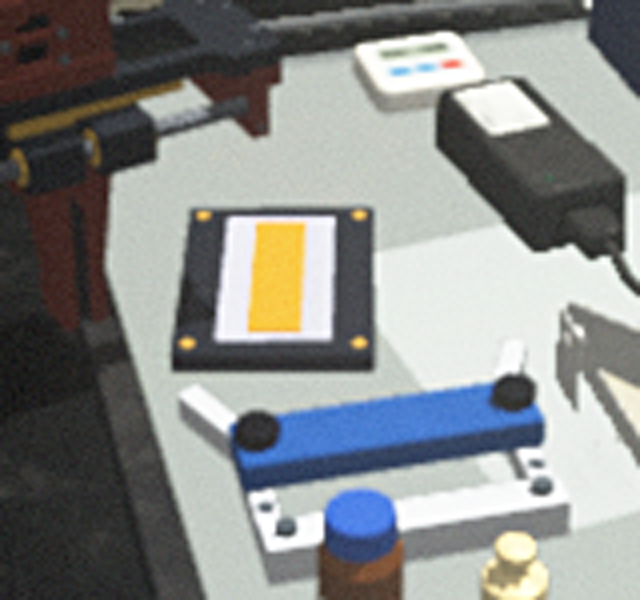

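View pics/w2.png

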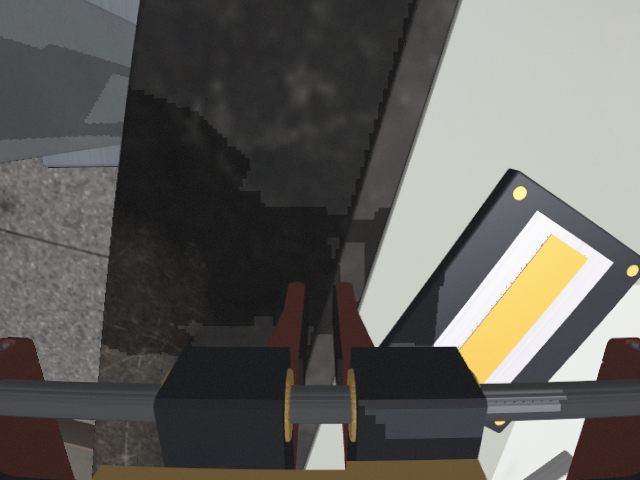

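Request:
play_rows --pt "-1 0 0.01 0 0 0 0" --pt "-1 0 0.01 0.004 0 0 0" --pt "-1 0 0.01 0.008 0 0 0" --pt "-1 0 0.01 0.011 0 0 0" --pt "-1 0 0.01 0.011 0 0 0"

```text
t: 2.35
ee_pos: [0.4994, -0.1558, 0.0356]
eef_rot: [-0.001, 0.707, 0.707, -0.0]
contact_force: [0.4, 0.4, 0.7]
opening: 0.004
```

```bash
python3 - <<'E'
from h import *
print(robot.get_state()['ee_pos'],robot.get_state()['opening'],robot.get_state()['contact_force'])
c,im=snap('wrist','w3')
cv2.imwrite('pics/w3c.png',cv2.resize(im[200:480,240:460],None,fx=2.1,fy=2.1))
c,im=snap('scene','s3')
cv2.imwrite('pics/s3c.png',cv2.resize(im[230:380,230:390],None,fx=4,fy=4,interpolation=cv2.INTER_CUBIC))
E
```

```text
[ 0.4994417  -0.1558417   0.03564416] 0.004204470511618493 [0.35330446 0.42078889 0.70501089]
```

View pics/s3c.png

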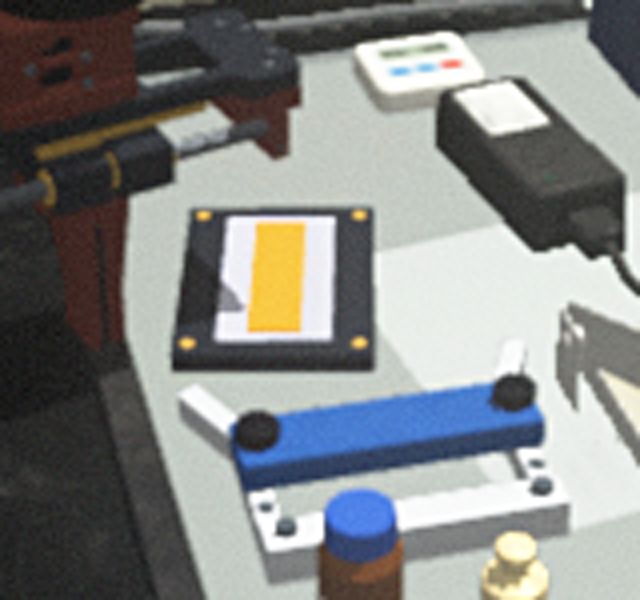

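View pics/w3.png

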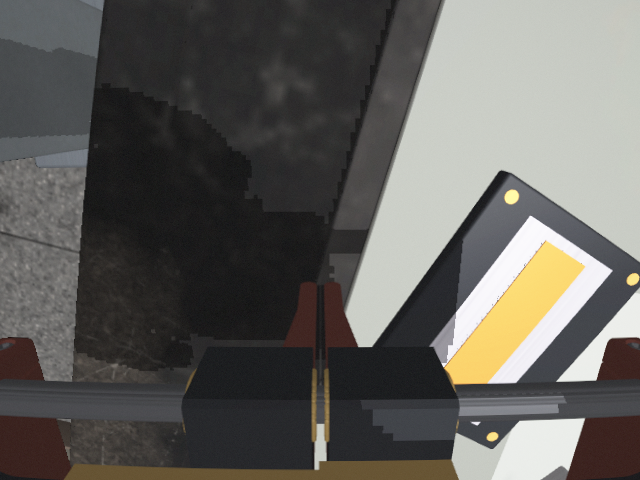

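Request:
play_rows --pt "-1 0 0.005 0 0 0 0" --pt "-1 0 0.01 0 0 0 0" --pt "-1 0 0.015 0 0 0 0" --pt "-1 0 0.019 0 0 0 0" --pt "-1 0 0.022 0 0 0 0"

```text
t: 2.95
ee_pos: [0.5225, -0.156, 0.0366]
eef_rot: [0.0, 0.707, 0.707, 0.0]
contact_force: [-0.4, -0.3, 0.1]
opening: 0.008
```

```bash
python3 - <<'E'
from h import *
c,im=snap('wrist','w4')
c,im=snap('scene','s4')
print(dots(im,(270,270,330,325)))
cv2.imwrite('pics/s4c.png',cv2.resize(im[230:380,230:390],None,fx=4,fy=4,interpolation=cv2.INTER_CUBIC))
E
```

```text
[(np.int32(6), [271.5, 271.0]), (np.int32(9), [280.44, 283.67]), (np.int32(10), [319.5, 283.2]), (np.int32(353), [298.76, 299.12]), (np.int32(14), [276.21, 315.36]), (np.int32(11), [319.36, 315.09])]
```

View pics/s4c.png

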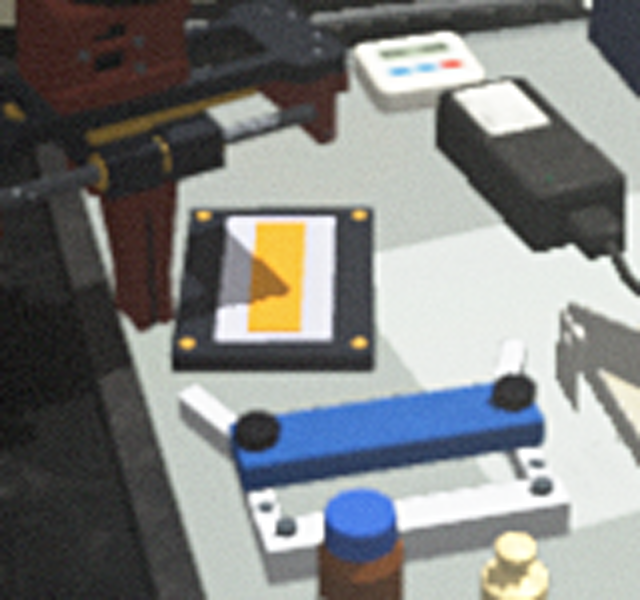

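View pics/w4.png

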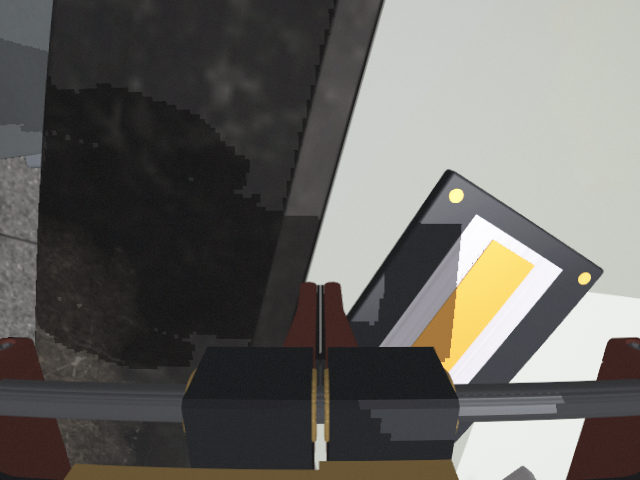

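Request:
play_rows --pt "-1 -0.001 0.004 0 0 0 0" --pt "-1 -0.002 0.008 0 0 0 0" --pt "-1 -0.003 0.011 0 0 0 0" --pt "-1 -0.004 0.014 0 0 0 0" --pt "-1 -0.004 0.014 0 0 0 0"

```text
t: 3.55
ee_pos: [0.5364, -0.1602, 0.0366]
eef_rot: [0.0, 0.707, 0.707, 0.0]
contact_force: [-1.0, 0.3, 0.0]
opening: 0.003
```

```bash
cat >> h.py <<'E'
O=np.array([.5505,-.336]);H=np.radians(-106.8);EX=np.array([np.cos(H),np.sin(H)]);EY=np.array([-EX[1],EX[0]])
def tojig(p): d=np.asarray(p)[...,:2]-O; return np.stack([d@EX,d@EY],-1)*1000
def plate(cn,im,box=(260,265,360,340)):
    c=imaging.get_calibration(cn) if isinstance(cn,str) else cn
    D=[p for a,p in dots(im,box) if a<60]
    print(len(D),D); 
    for p in D: print('  dot jig',np.round(tojig(onplane(c,[p],.0167)[0]),1))
    return D
E
python3 - <<'E'
from h import *
c,im=snap('scene','s5')
plate(c,cv2.imread('pics/s2.png'));plate(c,im)
cv2.imwrite('pics/s5c.png',cv2.resize(im[230:380,230:390],None,fx=4,fy=4,interpolation=cv2.INTER_CUBIC))
E
```

```text
4 [[319.5, 283.2], [280.5, 283.5], [276.21, 315.36], [319.36, 315.09]]
  dot jig [-215.1   31. ]
  dot jig [-231.9  -41.1]
  dot jig [-131.4  -66.1]
  dot jig [-114.3    6.1]
6 [[279.54, 268.0], [263.43, 271.38], [285.5, 282.5], [323.71, 281.43], [327.5, 313.0], [284.5, 314.0]]
  dot jig [-290.2  -32.9]
  dot jig [-284.8  -66.1]
  dot jig [-233.2  -31.3]
  dot jig [-219.4   40.3]
  dot jig [-117.    21.2]
  dot jig [-132.   -51.5]
```

View pics/s5c.png

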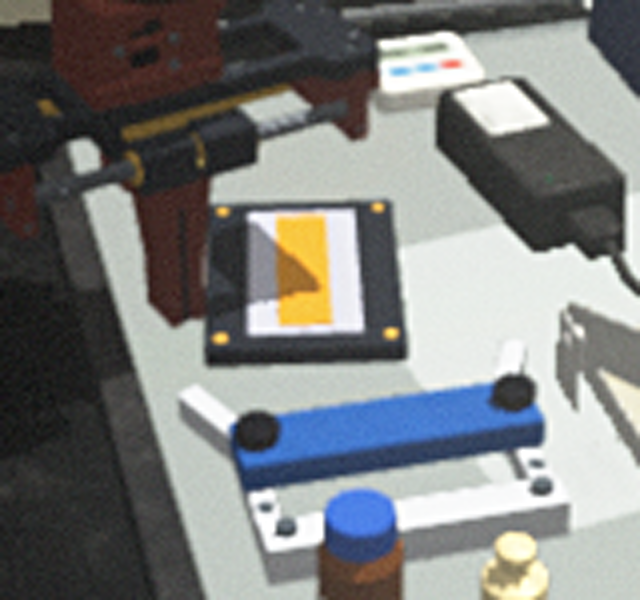

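Request:
play_rows --pt "-1 0.003 -0.01 0 0 0 0" --pt "-1 -0.011 -0.014 0 0 0 0" --pt "-1 -0.023 -0.017 0 0 0 0" --pt "-1 -0.023 -0.017 0 0 0 0"

```text
t: 4.0
ee_pos: [0.5185, -0.1849, 0.0369]
eef_rot: [0.001, 0.708, 0.706, -0.0]
contact_force: [-0.5, -0.5, 0.4]
opening: 0.003
```

Request:
play_rows --pt "-1 -0.0015 0.005 0 0 0 0" --pt "-1 -0.003 0.009 0 0 0 0" --pt "-1 -0.004 0.013 0 0 0 0" --pt "-1 -0.005 0.016 0 0 0 0" --pt "-1 -0.005 0.016 0 0 0 0"

```text
t: 4.5
ee_pos: [0.5356, -0.1879, 0.0365]
eef_rot: [-0.0, 0.707, 0.707, 0.0]
contact_force: [-0.4, 0.3, -0.3]
opening: 0.003
```

```bash
python3 - <<'E'
from h import *
c,im=snap('scene','s6')
plate(c,im,(270,275,360,340))
cv2.imwrite('pics/s6c.png',cv2.resize(im[230:380,230:390],None,fx=4,fy=4,interpolation=cv2.INTER_CUBIC))
E
```

```text
5 [[270.89, 279.74], [287.5, 276.5], [325.36, 278.91], [333.5, 309.5], [291.64, 313.09]]
  dot jig [-249.9  -56.7]
  dot jig [-254.   -23.5]
  dot jig [-227.6   45.6]
  dot jig [-124.7   34.1]
  dot jig [-131.7  -39.1]
```

View pics/s6c.png

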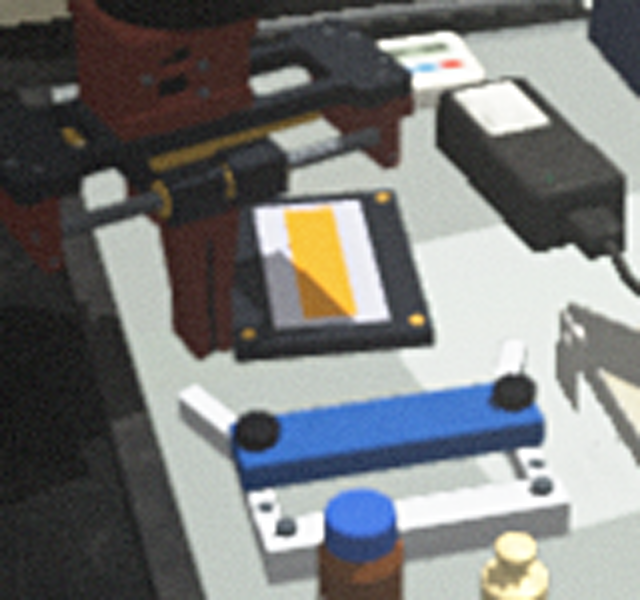

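```bash
python3 - <<'E'
from h import *
w1=load('w1')
w0=dict(w1);w0['eye']=np.array([0.60039018,0.08453418,0.38389208]);w0['rotation']=np.array([ 9.87987975e-01,-1.54530071e-01,3.99078825e-04,2.42949521e-04])
print(onplane(w0,[[125,15],[200,62],[600,165]],.266)); print(onplane(w0,[[170,45],[300,88],[620,180]],.0))
s=imaging.get_calibration('scene'); print(onplane(s,[[197,237],[420,212]],0),onplane(s,[[423,117]],.266))
E
```

```text
[[0.54557332 0.1124361  0.266     ]
 [0.56600081 0.09955355 0.266     ]
 [0.68819238 0.07090334 0.266     ]]
[[0.46148398 0.14869577 0.        ]
 [0.58123336 0.109714   0.        ]
 [0.91186223 0.02510167 0.        ]]
[[0.51558597 0.202805   0.        ]
 [1.05006291 0.04895331 0.        ]] [[ 0.97002127 -0.0198907   0.266     ]]
```

Request:
play_rows --pt "-1 0.003 -0.01 0 0 0 0" --pt "-1 0.003 -0.01 -0.04 0 0 0.1" --pt "-0.1 0.003 -0.01 -0.09 0 0 0.2" --pt "-0.1 0.003 -0.01 -0.13 0 0 0.293" --pt "-0.1 0.003 -0.01 -0.13 0 0 0.293"

```text
t: 5.05
ee_pos: [0.5271, -0.1857, 0.1747]
eef_rot: [0.005, 0.803, 0.596, 0.003]
contact_force: [-0.5, 0.1, 0.5]
opening: 0.239
```

```bash
python3 - <<'E'
from h import *
print(robot.get_state()['ee_pos'],robot.get_state()['qpos'])
c,im=snap('wrist','w7')
c,im=snap('scene','s7')
plate(c,im,(270,270,360,340))
E
```

```text
[ 0.52707575 -0.18566173  0.17473793] [-3.99729960e-01 -3.31999687e-02  1.48610760e+00  2.99385238e-04
  1.67596442e+00 -1.04785024e-01]
4 [[325.36, 278.91], [286.67, 281.89], [333.5, 309.5], [291.5, 313.0]]
  dot jig [-227.6   45.6]
  dot jig [-234.8  -28.7]
  dot jig [-124.7   34.1]
  dot jig [-132.   -39.2]
```

View pics/w7.png

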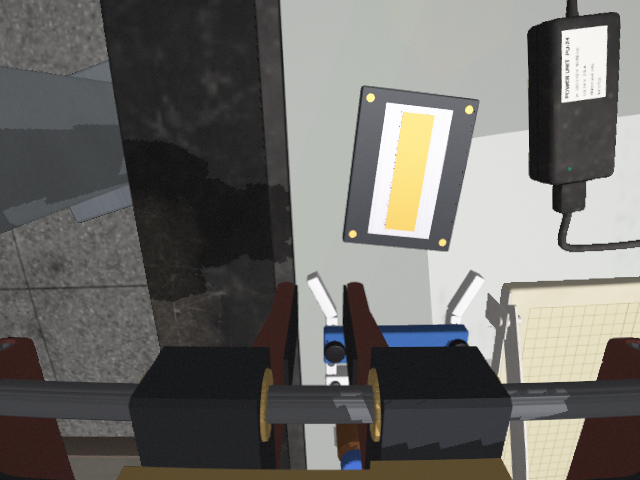

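```bash
python3 - <<'E'
from h import *
c=load('w7');im=cv2.imread('pics/w7.png')
plate(c,im,(335,75,490,260))
for p,z in(([323,326],.0347),([467,325],.0347),([315,275],.0207),([473,276],.0207),([307,277],.0207),([484,278],.0207)): print(p,tojig(onplane(c,[p],z)[0]))
cv2.imwrite('pics/w7c.png',cv2.resize(im[260:390,290:500],None,fx=3.8,fy=3.8,interpolation=cv2.INTER_CUBIC))
E
```

```text
3 [[468.63, 109.17], [352.22, 233.51], [442.06, 242.04]]
  dot jig [-227.    47.3]
  dot jig [-130.8  -37.3]
  dot jig [-123.1   36.6]
[323, 326] [-56.97421524 -61.17133968]
[467, 325] [-56.06683214  58.84159528]
[315, 275] [-96.46885633 -67.50193473]
[473, 276] [-94.29480396  64.54159557]
[307, 277] [-94.72771176 -74.09934328]
[484, 278] [-92.35112672  74.2512536 ]
```

View pics/w7c.png

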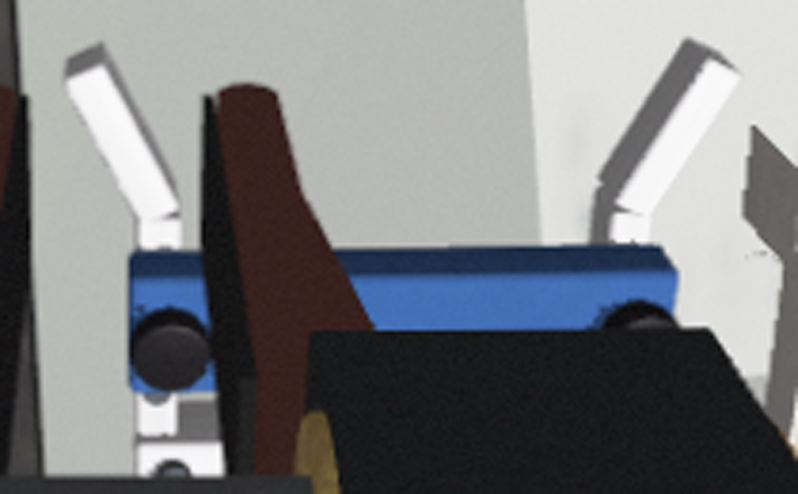

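```bash
python3 - <<'E'
from h import *
c=load('w7')
for p,z in(([533,180],.007),([530,120],.04),([530,30],.04)): print(p,tojig(onplane(c,[p],z)[0]))
print(tojig(np.array([.5271,-.1857])), q2R(robot.get_state()['eef_rot']))
E
```

```text
[533, 180] [-172.76226927  110.90953605]
[530, 120] [-220.11514816   82.84909295]
[530, 30] [-277.61050604   74.83467093]
[-137.12177643  -65.84275532] [[ 2.87956238e-01  9.57639027e-01  2.94938271e-03]
 [ 9.57643558e-01 -2.87954408e-01 -1.03655564e-03]
 [-1.43358385e-04  3.12294002e-03 -9.99995113e-01]]
```

Request:
play_rows --pt "-1 0.02 0.045 0 0 0 0" --pt "-1 0.04 0.09 0 0 0 0" --pt "-1 0.06 0.13 0 0 0 0" --pt "-1 0.064 0.136 0.03 0 0 0" --pt "-1 0.064 0.136 0.075 0 0 0"

```text
t: 5.65
ee_pos: [0.6758, -0.1622, 0.0908]
eef_rot: [0.001, 0.802, 0.597, 0.001]
contact_force: [-0.2, 0.0, 0.2]
opening: 0.005
```

```bash
python3 - <<'E'
from h import *
p=robot.get_state()['ee_pos'];print(p,tojig(p),robot.get_state()['opening'])
c,im=snap('wrist','w8')
E
```

```text
[ 0.67580119 -0.16221696  0.09078582] [-202.58192547   69.72444803] 0.005095790643726788
```

View pics/w8.png

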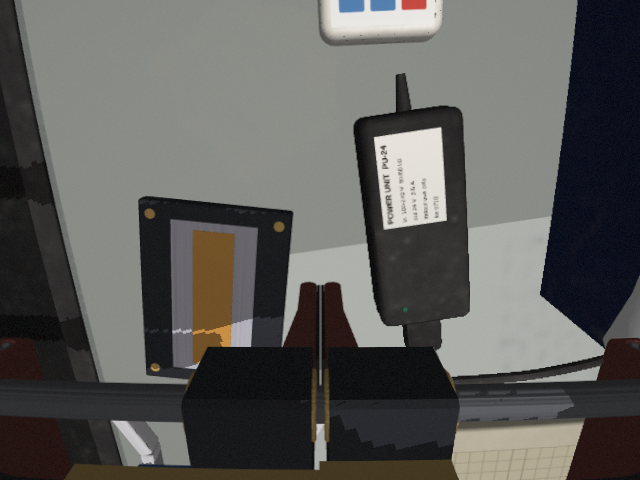

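Request:
play_rows --pt "-1 0 -0.001 0.025 0 0 0" --pt "-1 0 -0.002 0.04 0 0 0" --pt "-1 0 -0.002 0.049 0 0 0" --pt "-1 0 -0.002 0.054 0 0 0" --pt "-1 0 -0.002 0.054 0 0 0"

```text
t: 6.2
ee_pos: [0.6716, -0.1625, 0.0377]
eef_rot: [-0.0, 0.803, 0.596, -0.0]
contact_force: [-0.6, 0.2, 0.2]
opening: 0.005
```

```bash
python3 - <<'E'
from h import *
p=robot.get_state()['ee_pos'];print(p,tojig(p),robot.get_state()['opening'])
c,im=snap('wrist','w9')
print(tojig(onplane(c,[[290,250],[375,270]],.0167)))
E
```

```text
[ 0.67164041 -0.16250416  0.0377384 ] [-201.10438468   65.82426409] 0.00516381400495112
[[-229.57392068   53.16596434]
 [-220.12545313   90.79214913]]
```

View pics/w9.png

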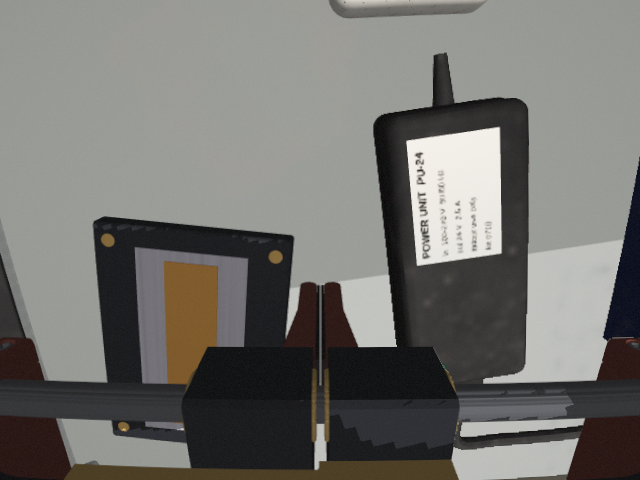

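Request:
play_rows --pt "-1 0 -0.004 0.001 0 0 0" --pt "-1 0 -0.007 0.001 0 0 0" --pt "-1 0 -0.01 0.001 0 0 0" --pt "-1 0 -0.012 0.001 0 0 0" --pt "-1 0 -0.012 0.001 0 0 0"

```text
t: 6.75
ee_pos: [0.6606, -0.159, 0.0375]
eef_rot: [0.001, 0.803, 0.596, 0.0]
contact_force: [2.7, 0.1, 1.5]
opening: 0.006
```

```bash
python3 - <<'E'
from h import *
p=robot.get_state()['ee_pos'];print(p,tojig(p))
c,im=snap('scene','s10')
plate(c,im,(270,270,360,340))
c,im=snap('wrist','w10')
plate(c,im,(60,200,300,460))
cv2.imwrite('pics/s10c.png',cv2.resize(cv2.imread('pics/s10.png')[230:380,230:390],None,fx=4,fy=4,interpolation=cv2.INTER_CUBIC))
E
```

```text
[ 0.66057356 -0.1589959   0.03750386] [-201.26423556   54.21575101]
4 [[321.5, 279.5], [283.33, 283.11], [332.36, 309.91], [290.42, 314.08]]
  dot jig [-227.2   37.9]
  dot jig [-232.   -35.7]
  dot jig [-123.9   31.8]
  dot jig [-129.3  -41.7]
0 []
```

View pics/s10c.png

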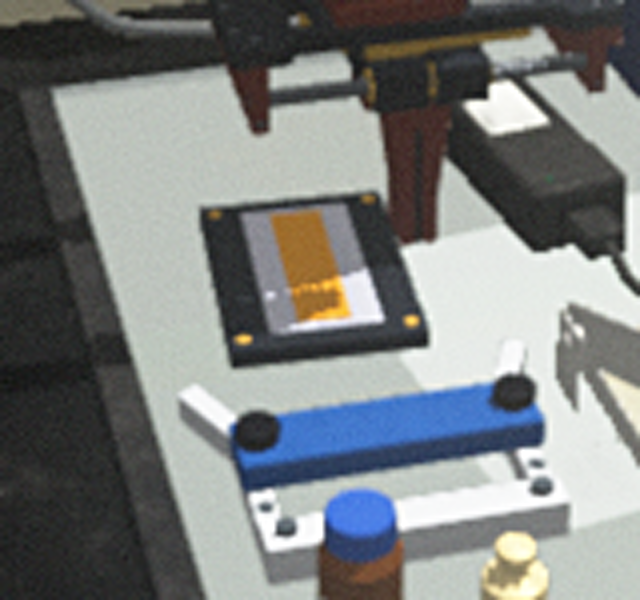

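Request:
play_rows --pt "-1 0 0.008 0 0 0 0" --pt "-1 0 0.008 -0.04 0 0 0" --pt "-0.1 0.03 0 -0.06 0 0 0" --pt "-0.1 0.06 -0.035 -0.06 0 0 0" --pt "-0.1 0.066 -0.055 -0.06 0 0 0"

```text
t: 7.35
ee_pos: [0.6264, -0.0771, 0.097]
eef_rot: [-0.001, 0.802, 0.597, 0.0]
contact_force: [-0.3, -0.6, -1.0]
opening: 0.238
```

Request:
play_rows --pt "-0.1 0 0 0.02 0 0 0" --pt "-0.1 0 0 0.04 0 0 0" --pt "-0.1 0 0 0.055 0 0 0" --pt "-0.1 0 0 0.061 0 0 0" --pt "-0.1 0 0 0.061 0 0 0"

```text
t: 7.85
ee_pos: [0.6264, -0.08, 0.0346]
eef_rot: [-0.001, 0.803, 0.596, -0.001]
contact_force: [0.1, 0.6, -0.1]
opening: 0.451
```

```bash
python3 - <<'E'
from h import *
s=robot.get_state();p=s['ee_pos'];print(p,tojig(p),s['opening'],s['contact_force'])
c,im=snap('scene','s11')
plate(c,im,(270,270,360,340))
cv2.imwrite('pics/s11c.png',cv2.resize(im[230:380,230:390],None,fx=4,fy=4,interpolation=cv2.INTER_CUBIC))
E
```

```text
[ 0.62636859 -0.07998897  0.03461188] [-267.01278549   -1.36484493] 0.4511653715338172 [ 0.13915695  0.57708758 -0.07296053]
4 [[321.5, 279.2], [283.5, 283.2], [332.5, 310.0], [290.36, 314.09]]
  dot jig [-228.3   38.1]
  dot jig [-231.6  -35.4]
  dot jig [-123.6   32. ]
  dot jig [-129.3  -41.8]
```

View pics/s11c.png

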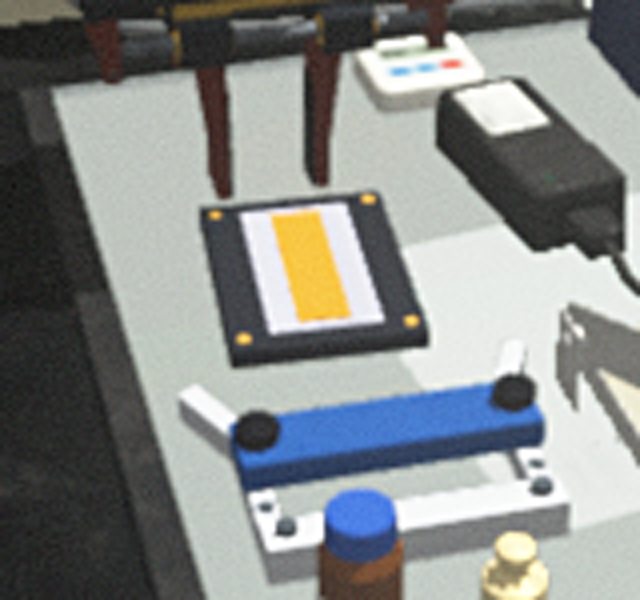

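Request:
play_rows --pt "-0.1 -0.01 0 -0.001 0 0 0" --pt "-0.1 -0.02 0 -0.001 0 0 0" --pt "-0.1 -0.03 0 -0.001 0 0 0" --pt "-0.1 -0.04 0 -0.001 0 0 0" --pt "-0.1 -0.045 0 -0.001 0 0 0"

```text
t: 8.4
ee_pos: [0.6138, -0.1241, 0.0374]
eef_rot: [0.0, 0.803, 0.596, 0.001]
contact_force: [2.0, 3.4, 2.0]
opening: 0.451
```

```bash
python3 - <<'E'
from h import *
s=robot.get_state();p=s['ee_pos'];print(p,tojig(p),s['opening'],s['contact_force'])
c,im=snap('scene','s12')
plate(c,im,(270,270,360,350))
cv2.imwrite('pics/s12c.png',cv2.resize(im[230:380,230:390],None,fx=4,fy=4,interpolation=cv2.INTER_CUBIC))
E
```

```text
[ 0.61383665 -0.12405136  0.03739685] [-221.20886993   -0.62648747] 0.45080973897519805 [1.95232563 3.43564796 2.00998807]
4 [[324.8, 286.0], [286.33, 291.11], [339.93, 317.4], [297.5, 323.71]]
  dot jig [-203.    38.3]
  dot jig [-203.   -35.2]
  dot jig [-99.3  38.6]
  dot jig [-99.1 -35.4]
```

View pics/s12c.png

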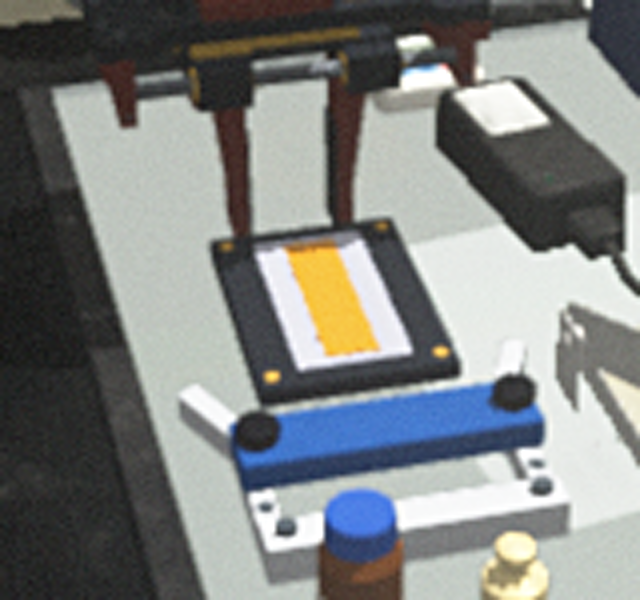

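Request:
play_rows --pt "-0.1 -0.01 0 0.001 0 0 0" --pt "-0.1 -0.02 0 0.001 0 0 0" --pt "-0.1 -0.03 0 0.001 0 0 0" --pt "-0.1 -0.04 0 0.001 0 0 0" --pt "-0.1 -0.045 0 0.001 0 0 0"

```text
t: 8.95
ee_pos: [0.6003, -0.1673, 0.0356]
eef_rot: [0.0, 0.803, 0.596, -0.0]
contact_force: [1.0, 2.9, 2.9]
opening: 0.447
```

```bash
python3 - <<'E'
from h import *
s=robot.get_state();p=s['ee_pos'];print(p,tojig(p),s['opening'],s['contact_force'])
c,im=snap('scene','s13')
plate(c,im,(270,270,370,350))
cv2.imwrite('pics/s13c.png',cv2.resize(im[250:380,250:390],None,fx=4.6,fy=4.6,interpolation=cv2.INTER_CUBIC))
E
```

```text
[ 0.60029093 -0.16726324  0.03555283] [-175.92615421   -1.10445933] 0.44673830694091965 [1.03780541 2.91233154 2.92711742]
2 [[330.8, 299.0], [290.5, 304.8]]
  dot jig [-157.7   37.9]
  dot jig [-157.1  -36.2]
```

View pics/s13c.png

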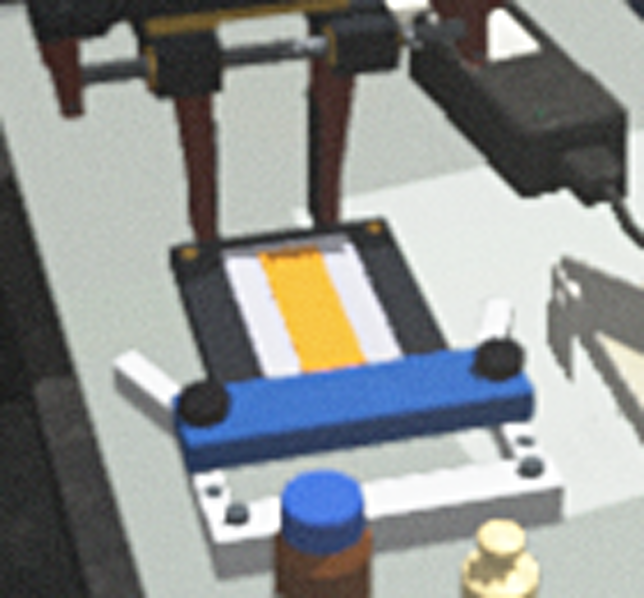

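Request:
play_rows --pt "-0.1 -0.01 0 0 0 0 0" --pt "-0.1 -0.02 0 0 0 0 0" --pt "-0.1 -0.03 0 0 0 0 0" --pt "-0.1 -0.036 0 0 0 0 0" --pt "-0.1 -0.04 0 0 0 0 0"

```text
t: 9.5
ee_pos: [0.5888, -0.2052, 0.0354]
eef_rot: [-0.0, 0.803, 0.596, -0.0]
contact_force: [1.2, 2.4, 0.9]
opening: 0.452
```

```bash
python3 - <<'E'
from h import *
s=robot.get_state();p=s['ee_pos'];print(p,tojig(p),s['opening'],s['contact_force'])
c,im=snap('scene','s14')
plate(c,im,(270,270,370,350))
cv2.imwrite('pics/s14c.png',cv2.resize(im[250:380,250:390],None,fx=4.6,fy=4.6,interpolation=cv2.INTER_CUBIC))
E
```

```text
[ 0.58875093 -0.20517324  0.03542319] [-136.29874099   -1.19472669] 0.45234362916782644 [1.21659937 2.41454336 0.8837591 ]
6 [[327.55, 272.64], [286.79, 275.79], [336.8, 311.0], [294.64, 317.09], [330.11, 347.77], [354.5, 348.0]]
  dot jig [-249.4   55.6]
  dot jig [-257.   -24.4]
  dot jig [-118.9   38.5]
  dot jig [-118.8  -36.3]
  dot jig [-25.    1.6]
  dot jig [-15.3  38.6]
```

View pics/s14c.png

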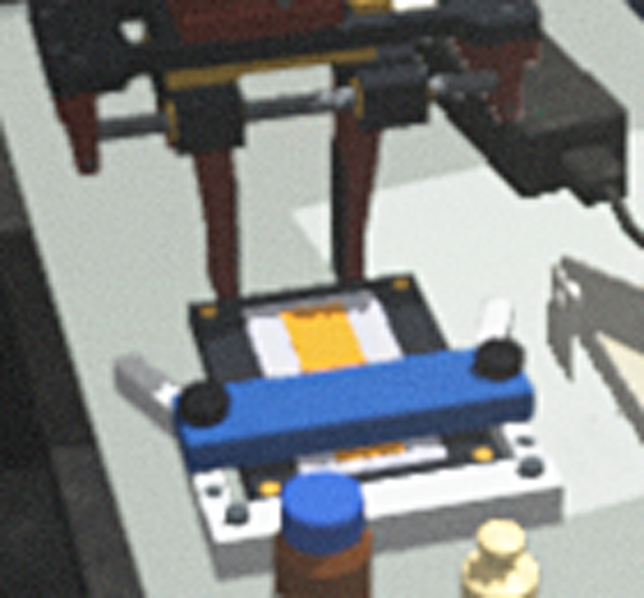

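Request:
play_rows --pt "-0.1 -0.002 0 0 0 0 0" --pt "-0.1 -0.004 0 0 0 0 0" --pt "-0.1 -0.005 0 0 0 0 0" --pt "-0.1 -0.006 0 0 0 0 0" --pt "-0.1 -0.006 0 0 0 0 0"

```text
t: 10.05
ee_pos: [0.5873, -0.2102, 0.0354]
eef_rot: [-0.0, 0.803, 0.596, -0.0]
contact_force: [0.0, 0.6, -0.6]
opening: 0.449
```

Request:
play_rows --pt "-0.1 -0.001 0 0 0 0 0" --pt "-0.1 -0.001 0 0 0 0 0" --pt "-0.1 -0.002 0 0 0 0 0" --pt "-0.1 -0.002 0 0 0 0 0"

```text
t: 10.45
ee_pos: [0.5872, -0.2105, 0.0354]
eef_rot: [-0.001, 0.803, 0.597, 0.001]
contact_force: [2.9, 6.4, -0.6]
opening: 0.45
```

Request:
play_rows --pt "-0.1 -0.001 0 0 0 0 0" --pt "-0.1 -0.002 0 0 0 0 0" --pt "-0.1 -0.003 0 0 0 0 0" --pt "-0.1 -0.003 0 0 0 0 0" --pt "-0.1 -0.003 0 0 0 0 0"

```text
t: 10.95
ee_pos: [0.5871, -0.2107, 0.0354]
eef_rot: [-0.002, 0.802, 0.597, 0.003]
contact_force: [5.0, 14.7, 0.5]
opening: 0.45
```

```bash
python3 - <<'E'
from h import *
s=robot.get_state();p=s['ee_pos'];print(p,tojig(p),s['opening'],s['contact_force'],s['wrist_torque'])
c,im=snap('scene','s15')
plate(c,im,(280,300,370,355))
cv2.imwrite('pics/s15c.png',cv2.resize(im[250:380,250:390],None,fx=4.6,fy=4.6,interpolation=cv2.INTER_CUBIC))
E
```

```text
[ 0.5870972  -0.21074189  0.0354465 ] [-130.48978832   -1.16836621] 0.44999674200950845 [ 4.97419537 14.7091132   0.46358107] [ 2.62236627 -0.79557934 -0.12448511]
3 [[337.8, 313.0], [295.64, 319.09], [355.0, 349.5]]
  dot jig [-112.7   38.5]
  dot jig [-112.7  -35.8]
  dot jig [-11.6  38.3]
```

View pics/s15c.png

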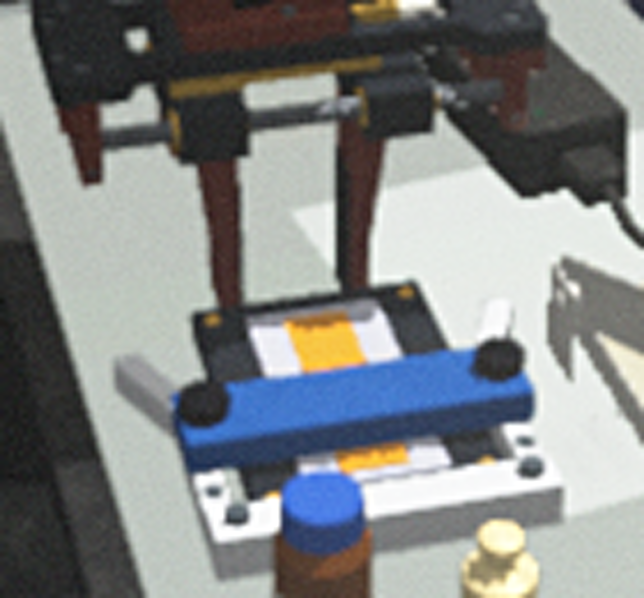

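Request:
play_rows --pt "-0.1 0.004 0 0 0 0 0" --pt "-0.1 0.015 0 0 0 0 0" --pt "-0.1 0.035 0 0 0 0 0" --pt "-0.1 0.04 0 -0.04 0 0 0" --pt "-0.1 0.04 0 -0.09 0 0 0"

```text
t: 11.5
ee_pos: [0.596, -0.1754, 0.1232]
eef_rot: [-0.002, 0.803, 0.597, -0.002]
contact_force: [0.8, -0.7, -0.7]
opening: 0.448
```

Request:
play_rows --pt "-0.1 0 0 -0.05 0 0 0" --pt "-0.1 -0.02 0 -0.1 0 0 0" --pt "-0.1 -0.04 0 -0.12 0 0 0" --pt "-0.1 -0.05 0 -0.12 0 0 0" --pt "-0.1 -0.05 0 -0.12 0 0 0"

```text
t: 12.0
ee_pos: [0.5827, -0.2258, 0.2453]
eef_rot: [0.0, 0.803, 0.595, -0.0]
contact_force: [-0.5, 0.6, -1.1]
opening: 0.452
```

```bash
python3 - <<'E'
from h import *
s=robot.get_state();p=s['ee_pos'];print(p,tojig(p),s['contact_force'])
c,im=snap('scene','s16')
plate(c,im,(280,300,370,355))
cv2.imwrite('pics/s16c.png',cv2.resize(im[250:380,250:390],None,fx=4.6,fy=4.6,interpolation=cv2.INTER_CUBIC))
c,im=snap('wrist','w16');c,im=snap('side','d16')
cv2.imwrite('pics/d16c.png',cv2.resize(im[230:400,270:450],None,fx=3.5,fy=3.5,interpolation=cv2.INTER_CUBIC))
E
```

```text
[ 0.58274151 -0.22581997  0.24528268] [-114.79631619   -0.98010692] [-0.48767246  0.57522533 -1.07971317]
3 [[337.64, 313.09], [295.64, 319.09], [355.0, 349.5]]
  dot jig [-112.5   38.2]
  dot jig [-112.7  -35.8]
  dot jig [-11.6  38.3]
```

View pics/s16c.png

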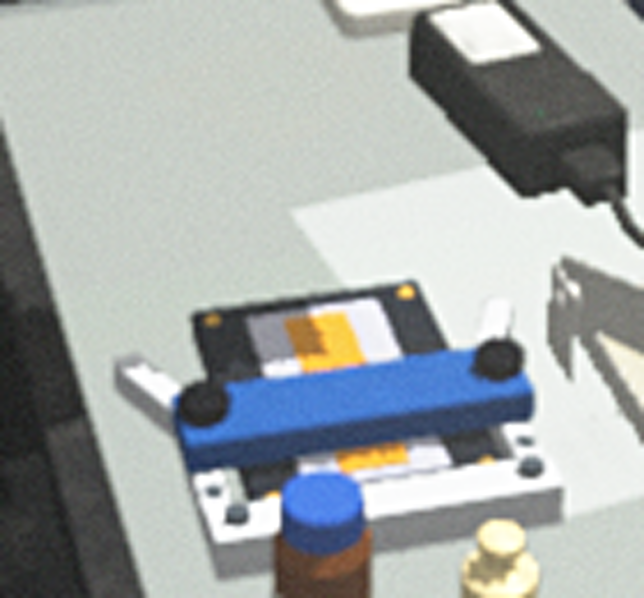

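View pics/w16.png

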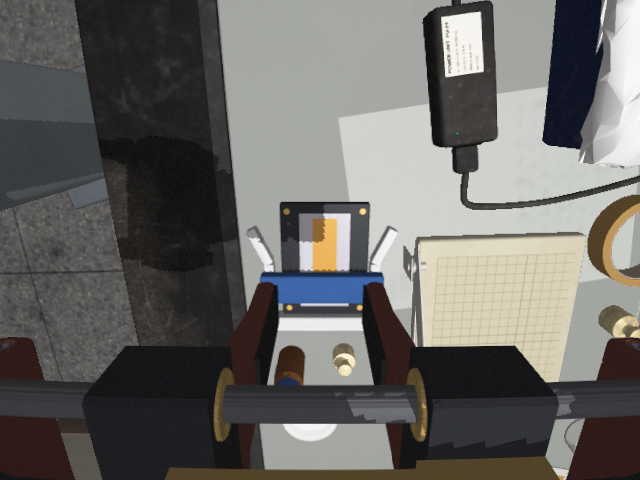

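View pics/d16c.png

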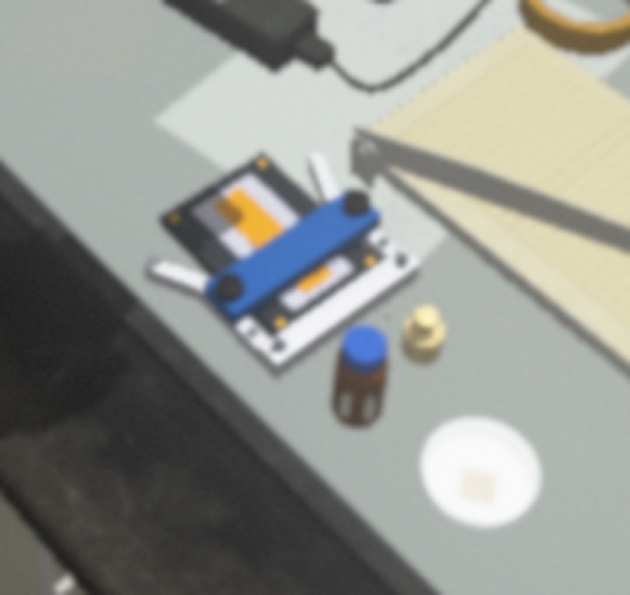

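Side and wrist views show the plate square in the rails, its front dots right at the stop. The stop's edge in the wrist image (rows 305–320) gives a finer check on that gap.

```bash
python3 - <<'E'
from h import *
im=cv2.imread('pics/w16.png');c=load('w16')
plate(c,im,(270,195,380,225)); plate(c,im,(275,303,372,316))
cv2.imwrite('pics/w16c.png',cv2.resize(im[265:340,255:385],None,fx=6,fy=6,interpolation=cv2.INTER_CUBIC))
a=cv2.imread('pics/d16.png');b=cv2.imread('pics/side0.png')
d=cv2.absdiff(a,b).max(2)
print('diff vial/weight/dish/timer',[int((d[y0:y1,x0:x1]>40).sum()) for x0,y0,x1,y1 in((360,320,385,352),(384,315,400,335),(388,345,428,384),(286,200,320,224))])
E
```

```text
2 [[286.08, 211.05], [362.29, 210.93]]
  dot jig [-111.5  -34.3]
  dot jig [-111.6   39.9]
2 [[289.0, 307.17], [359.26, 307.29]]
  dot jig [ -7.  -34.2]
  dot jig [-6.8 40.2]
diff vial/weight/dish/timer [0, 0, 0, 233]
```

View pics/w16c.png

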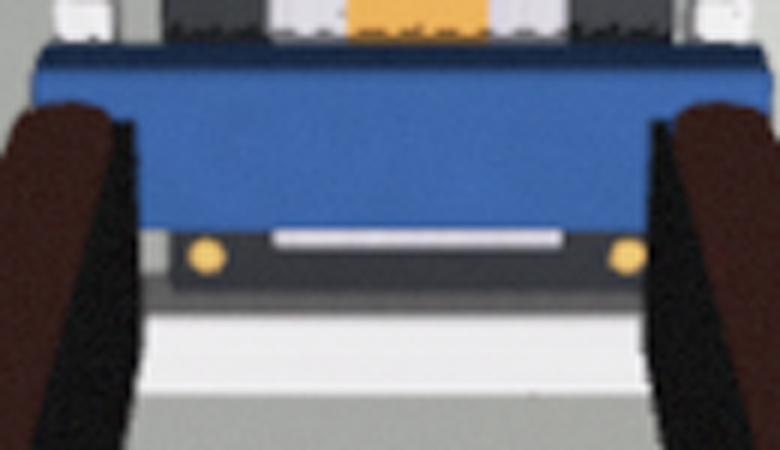

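```bash
python3 - <<'E'
import cv2,numpy as np
a=cv2.imread('pics/s16.png');b=cv2.imread('pics/scene0.png')
cv2.imwrite('pics/tim.png',np.hstack([cv2.resize(x[225:270,300:370],None,fx=5,fy=5) for x in(b,a)]))
E
```

```text
(no output)
```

View pics/tim.png

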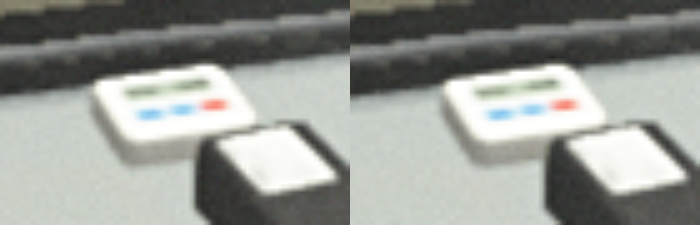

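The timer hasn't moved: it looks the same in the before and after scene views. I'm handing the job in.

```bash
python3 -c "
from rig import robot
print(robot.close_job())"
```

```text
the job is handed in; nothing more can be done
None
```

The carrier plate is home: flat, under the blue bridge and square against the end stop. I handed the job in at about 12 s on the robot's clock. No verdict was reported.

**What I did:** I squared the plate to the jig with three side nudges of the closed fingertips. Then I pushed its rear edge with both fingertips until it stalled against the stop at about 15 N. Finally I backed the hand off and raised it clear; the TCP stood at z = 0.245 m.

**Last checks:**
- **Squareness:** the wrist view puts both front dots of the plate at jig x ≈ -7 mm. The plate's angle to the jig is about 0°, and no gap to the stop shows.
- **Stability:** the plate did not shift when the hand backed off.
- **Weight, vial and petri dish:** the side camera shows no change from before to after.
- **Timer:** that same side-camera comparison flagged a change around it. The scene camera's before and after views show it in the same place, so I take the change to be the arm or its shadow; I did not check that further.

**What disagreed:**
- **Mat height:** the plate's top measured about 17 mm up, against the 10 mm expected with the mat at z = 0. The mat therefore stands about 7 mm above z = 0, and I worked with that height.
- **Sideways position:** the scene and wrist cameras differ by about 2 mm. The plate sits about 1 to 3 mm to one side of the rails' centre line, which is within their clearance.

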